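# Pack two cells down a battery tube

### The job

Load the clear battery tube: one slim cell is already stuck part-way down it, so drop the other slim cell (not the fat one) in on top, then take the packing rod and slowly push both cells down until they bottom out on the cushioned pad. Press them home firmly, about 17 N on the rod held for a second and never above 25 N, then stand the rod back in its stand and leave everything else on the bench where it is.

Things in the scene. Friction and masses are not known exactly. Their poses are not given: they have to be found in the camera images.
- tube: Clear upright tube on a dark steel foot (80 x 80 x 12 mm), fixed, top open 155 mm above the table. Origin on the table under its axis, z up. Outer diameter 29 mm, bore 21 mm, flared over the top 15 mm to 31 mm inside, 39 mm outside. Three steel spring strips in the bore (30 to 126 mm up) pinch the cells, which do not fall by their own weight but slide under a drag of about 3 to 8 N in all.
- tube_mouth (a point): Centre of the tube's open mouth, 155 mm above the table.
- pad: Rubber-topped contact pad, 18 mm across, at the bottom inside the tube. Origin at its fixed foot, 12 mm above the table. The height of its top was set by a screw and is not measured: anywhere from 18 to 38 mm above the table. A stiff cushion: it gives 1 mm per 7 N, 8 mm at most. Cells are home when the lower bears on it and the upper stands on the lower.
- cell_a: Slim steel cell (18 mm diameter, 50 mm long, about 34 g) already part-way down the tube, upright, held by the strips with its underside about 52 to 56 mm above the table. Origin at the centre of its underside, z along its axis.
- cell_b: The spare slim steel cell (18 mm diameter, 50 mm long, about 34 g), the same as the first, standing on the bench. Origin at the centre of its underside, z along its axis. A fatter cell (29 x 45 mm) stands near it and is not wanted.
- stand: Rod stand fixed on the bench: a wooden foot (80 x 80 x 12 mm) with an upright aluminium sleeve, bore 16 mm, flared at its top to about 24 mm, top 63 mm above the table. The rod stands in it on the foot, 12 mm above the table. Origin on the table under the sleeve's axis.
- rod: Packing rod, 145 mm long, 60 g, standing in its stand: round white plastic shaft 12 mm in diameter, 95 mm long, with a flat tip; above it a black square handle 16 x 16 mm, 50 mm long. Origin at the centre of the tip's face; z up along the rod; x and y are square to the handle's flats.
- rod_handle (a point): Point on the rod's axis in the handle, 125 mm above the tip: where to grip, across the flats.
- fat_cell: Bystander: fat steel cell 29 mm diameter, 45 mm tall, standing. Origin at the centre of its underside.
- driver: Bystander: screwdriver lying on the bench.
- flux: Bystander: white plastic bottle 44 mm diameter, 90 mm tall.
- tape: Bystander: black roll of tape lying flat, 60 mm across, 18 mm high.
- board: Bystander: green circuit board 110 x 85 mm lying flat, parts up to 20 mm high.
- screw_tray: Bystander: grey open tray 90 x 70 x 22 mm.
Not all that is in view belongs to the job. Leave any green or orange look-alike of the tube alone.

How it is judged:
On the way, in this order (a step that is already met when the one before it is completed fails the run):
1. the spare slim cell is in the tube, at least 20 mm below the mouth, and let go (horizontal distance between cell_b and tube below 0.008 m and z of cell_b in the frame of tube below 0.135 m and angle between cell_b's own z axis and vertical below 0.3 rad and contact force between the fingers and cell_b below 0.1 N), for 0.2 s.
2. the rod presses the cells firmly on the pad (at least 7 N arrives at the pad) (contact force between rod and cell_b above 8 N and contact force between cell_a and pad above 7 N), for 0.3 s.
At the end, for the whole second after the job is handed in: Both slim cells are home in the tube: the lower bears on the pad (over 0.3 N), the upper within 2.5 mm of the lower, on the tube's axis within 6 mm; the rod stands at rest in its stand, tip within 8 mm of the stand's axis and within 6 mm of its floor, leaning less than 0.15 rad (contact force between cell_a and pad above 0.3 N and z of cell_b in the frame of cell_a below 0.0525 m and horizontal distance between each of cell_a, cell_b and tube below 0.006 m and horizontal distance between rod and stand below 0.008 m and height (world z) of rod below 0.018 m and angle between rod's own z axis and vertical below 0.15 rad and linear speed of rod below 0.02 m/s and linear speed of cell_b below 0.01 m/s); the robot touches nothing.
It fails at once if the rod presses the cells with more than 25 N (contact force between rod and cell_b above 25 N).
It fails at once if the cells are pressed together with more than 25 N (contact force between cell_b and cell_a above 25 N).
It fails at once if a bystander is moved by more than 30 mm (distance of any of fat_cell, driver, flux, tape, board, screw_tray from where it was at the start of the episode above 0.03 m).
It also fails if it takes over 69 s, if anything falls off the work surface, if the arm or the gripper's body presses on something with over 40 N, if the wrist force passes 120 N, or if a joint passes its speed limit or range.

### The arm

A 6-joint arm with a two-finger parallel gripper is mounted at the origin on the work surface. World frame = base frame: x ahead of the robot, y to its left, z up, the work surface at z = 0. Lengths are in m, angles in rad, forces in N, time in s.
With the tool pointing down it reaches from about 0.375 to 0.9 m from the base axis. Payload 3.1 kg.
Tool frame: the origin (TCP) lies on the centre line of the jaws, within the pads' length; the fingertips stand 22 mm ahead of it and the grasp point (between the pads) lies 3 mm ahead of it; z points along the fingers, y is the line along which they close (so a half turn about z gives the same grasp; the last joint's range is limited). The gripper opens to 85 mm and grips with 20 to 120 N. Pads are 22 mm wide; open, the fingers measure 114 mm over their backs; the gripper's body (76 mm by 85 mm) begins 54 mm behind the grasp point. The pads swing forward as they close: fully open they stand 13 mm farther back than shut.
Start: joints at [-1.468, 0.527, 1.433, -0, 1.181, -0.178], TCP at [0.174, -0.6, 0.253] pointing down, gripper open.
Joint ranges: [-3.08, 3.08], [-0.75, 2.2], [0.22, 2.44], [-1.43, 4.57], [0, 2.65], [-2.85, 2.85]. Speed limits (rad/s): [2.79, 2.79, 3.14, 3.14, 3.14, 3.14].

### API

Orientations are given as a unit quaternion [x, y, z, w].
In Python, from station import sense, eyes, job gives the robot as it stands.
- The arm moves only by the shell command python3 -m pendant 'ROWS' [FORCE]. ROWS is rows parted by semicolons, their numbers by spaces, 1 to 20 of them, each of 5 numbers: dx, dy, dz in m, then a turn about the tool's z in rad, then the opening from 0.0 (shut) to 1.0 (fully open); each row is the pose to reach, as a shift and turn from the pose commanded when the command began, along the tool's axes at that moment; what a row does not reach only later rows make up. A row lasts 1/10 s, in which the tool goes at most 0.05 m and 0.15 rad, less where a joint would pass 70% of its speed; a pose out of reach is approached as far as the arm can. The fingers move at their own pace and stop on an object; FORCE is the grip in N (left out, the last holds). Time passes only in rows, so rows that do not move let the fingers close. It prints the time, the measured TCP pose, the force, the opening and the grip force at its end.
- sense(): the state, without advancing time (a new reading comes with each control period).
- eyes.snapshot(name): name is "scene" or "top"; returns a dict with "pixels" (384x512x3 uint8, red, green, blue), "range_z" (384x512 float32, m along the optical axis (not along the pixel's ray), 0 where there is no reading), "fov_y" (degrees; the focal length in pixels is half the picture's height over the tangent of half this angle, whatever the lens; pixels are square), "cx", "cy" (the principal point, pixels), "R" (3x3) and "t" (3): a world point X has camera coordinates R X + t. Camera axes: x right, y down, z forward; pixel columns grow to the right and rows downward; lengths in m; the calibration is good to about 2 mm. A picture is of the moment at which its call begins.
- job.sign_off(): hands the job in; it is judged then, once.
The state is a dict: "t": time; "q": joint angles; "qd": joint speeds; "tau": joint torques, N m; "tcp_pos": TCP position; "tool_rot": TCP orientation; "force": force on the tool from outside, world axes, zero at the start; "ft_torque": the same for the moment, N m; "finger_gap": opening from 0.0 (shut) to 1.0 (fully open); "gripper_force": force on a finger pad.
Only numpy, scipy, OpenCV 4.12 (cv2) and the standard library are available. Lean on these libraries where they do the work, as an engineer would, in place of code of your own. Each camera call takes 0.05 s, during which the arm holds its last target. There are 200 camera calls.

## Working session

There is one attempt and no reset: what is moved stays moved. The work goes in short steps, Python scripts to look and compute and a shell command to move; the robot and the scene stay as the last step left them, time stands still between calls to the robot, and variables do not carry over. Pictures are saved under pics/ and viewed, at most 13 in all, crops included, and the job is handed in when it is done.

```bash
ls; mkdir -p pics; python3 - <<'E'
from station import sense, eyes
import cv2,numpy as np
s=sense();print(s)
for n in("scene","top"):
    d=eyes.snapshot(n);np.savez(f"{n}.npz",**d);print(n,d["fov_y"],d["cx"],d["cy"],d["R"],d["t"])
    cv2.imwrite(f"pics/{n}.png",cv2.resize(d["pixels"][:,:,::-1],(800,600),interpolation=cv2.INTER_CUBIC))
E
```

```text
pics
{'t': 0.0, 'q': array([-1.46750919e+00,  5.28441609e-01,  1.43392681e+00,  4.95656390e-06,
        1.18142072e+00, -1.78507974e-01]), 'qd': array([-0.00226885, -0.001048  , -0.00142351,  0.00014175,  0.00052873,
        0.0001353 ]), 'tau': array([-4.73640557e-04, -4.42357671e+01, -1.78026956e+01, -3.02633362e-04,
        8.34494946e-03, -1.46095040e-06]), 'tcp_pos': array([ 0.17375305, -0.5996474 ,  0.25234088]), 'tool_rot': array([ 9.90089885e-01,  1.40430814e-01,  4.35857432e-05, -1.09737974e-03]), 'force': array([-0.45211805,  0.01156206,  0.25282979]), 'ft_torque': array([ 0.005143  ,  0.01048952, -0.06228885]), 'gripper_force': 0.0, 'finger_gap': 1.0013054919741327}
scene 53.664776764657624 257.1274617088826 189.67601402674572 [[-0.86681845  0.49858575  0.00616656]
 [ 0.37866511  0.66627527 -0.64240953]
 [-0.32440486 -0.55451737 -0.76633672]] [ 0.45275381 -0.10681111  1.04184125]
top 49.51038849915429 250.27023924253456 189.94319155558512 [[-2.69750438e-03 -9.99996243e-01 -4.86892292e-04]
 [-9.84695305e-01  2.74107758e-03 -1.74263141e-01]
 [ 1.74263821e-01  9.36496692e-06 -9.84699000e-01]] [-0.03571898  0.52848962  1.13591777]
```

View pics/scene.png

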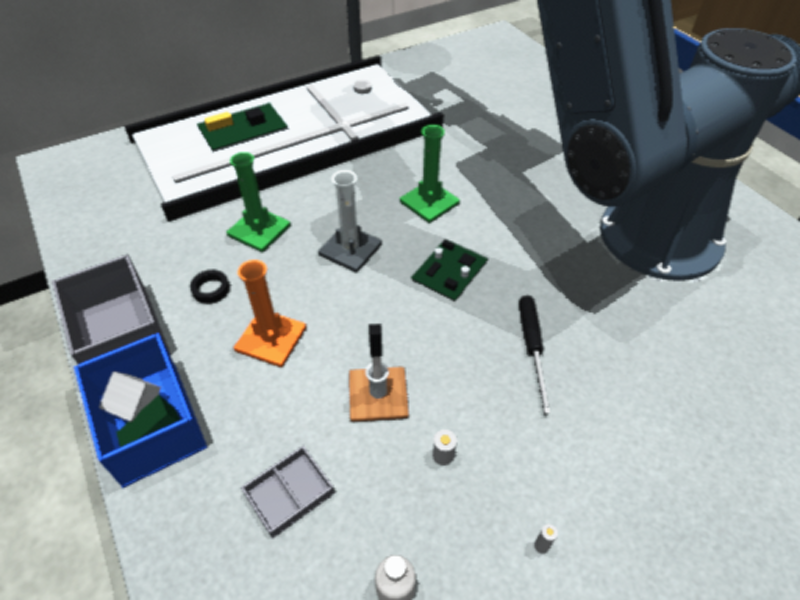

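View pics/top.png

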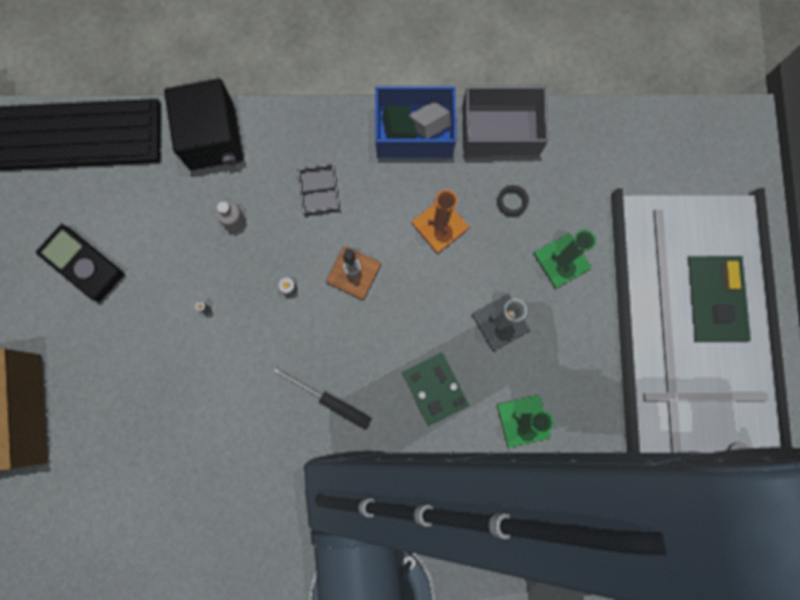

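The candidates for the tube (top picture, 800 px scale) are the clear one on a dark foot (500,320), green ones (565,258) and (525,420), and an orange one (440,220). The clear one on the dark steel foot fits the description. For the cells, (202,307) is slim and (287,287) is fat, so the slim one is wanted. I'll confirm both in one enlarged crop.

```bash
cat > h.py <<'E'
import numpy as np,cv2
def load(n): return dict(np.load(f"{n}.npz"))
def foc(d): return 192/np.tan(np.radians(float(d["fov_y"]))/2)
def ray(d,u,v):
    f=foc(d);k=np.array([(u-d["cx"])/f,(v-d["cy"])/f,1.]);return -d["R"].T@d["t"],d["R"].T@k
def onz(d,u,v,z):
    c,r=ray(d,u,v);return c+r*(z-c[2])/r[2]
def proj(d,X):
    p=d["R"]@np.asarray(X)+d["t"];return p[:2]/p[2]*foc(d)+[float(d["cx"]),float(d["cy"])]
def two(d1,p1,d2,p2):
    c1,r1=ray(d1,*p1);c2,r2=ray(d2,*p2)
    k=np.linalg.lstsq(np.c_[r1,-r2],c2-c1,rcond=None)[0];a=c1+r1*k[0];b=c2+r2*k[1]
    return (a+b)/2,np.linalg.norm(a-b)
def cloud(d):
    z=d["range_z"];v,u=np.mgrid[:384,:512];f=foc(d)
    P=np.stack([(u-d["cx"])/f*z,(v-d["cy"])/f*z,z],-1);return (P-d["t"])@d["R"]
E
python3 - <<'E'
from h import *
T=load("top");S=load("scene")
def crop(d,x,y,w,h): return cv2.resize(d["pixels"][y:y+h,x:x+w,::-1],(400,300),interpolation=cv2.INTER_NEAREST)
# 40x30 tiles
a=np.vstack([np.hstack([crop(T,112,175,80,60),crop(T,205,150,40,30)]),np.hstack([crop(T,298,182,52,39),crop(S,190,100,80,60)])])
cv2.imwrite("pics/c1.png",a)
for n,d in(("T",T),("S",S)):
    P=cloud(d);print(n)
    for nm,z0,z1 in(("mid",.04,.06),("high",.13,.18)):
        m=((P[...,2]>z0)&(P[...,2]<z1)&(d["range_z"]>0)).astype(np.uint8)
        k,l,st,c=cv2.connectedComponentsWithStats(m)
        for i in range(1,k):
            if 4<st[i,4]<600:
                q=P[l==i];print(nm,c[i].round(1),st[i,2:],np.median(q,0).round(4),q[:,2].max().round(4))
E
```

```text
T
mid [146.9  63.3] [ 3  9 12] [0.9146 0.2716 0.0489] 0.0594
mid [265.2  60.7] [ 48   9 163] [ 0.921  -0.0795  0.0505] 0.06
mid [328.1  63.6] [ 48  29 187] [ 0.9203 -0.2756  0.0504] 0.0599
mid [297.  65.] [ 1 11 11] [ 0.9082 -0.1783  0.0469] 0.0527
mid [254.8  79.4] [ 20  22 260] [ 0.8597 -0.0492  0.0479] 0.06
mid [149.1  75.8] [ 3 15 16] [0.8739 0.263  0.0486] 0.0595
mid [276.   75.8] [ 23  19 245] [ 0.8746 -0.1144  0.0474] 0.0597
mid [289.   78.5] [ 1 20 20] [ 0.8634 -0.1531  0.0492] 0.0567
mid [139.1  99.1] [ 37  21 141] [0.7978 0.2783 0.0505] 0.0599
mid [323.2  93.7] [ 52   9 141] [ 0.8155 -0.2538  0.0495] 0.06
mid [264.7  93.8] [ 50   5 132] [ 0.8157 -0.0799  0.05  ] 0.06
mid [148.7 139.5] [16 15 60] [0.6727 0.2522 0.0531] 0.0599
mid [281.3 142.4] [13  8 35] [ 0.6655 -0.1267  0.0464] 0.0591
mid [ 41.  157.8] [3 4 5] [0.6251 0.5683 0.0407] 0.0434
mid [ 37.4 161.8] [4 3 5] [0.6131 0.5782 0.0411] 0.045
mid [360.5 165.2] [12 12 38] [ 0.5969 -0.3515  0.0454] 0.059
mid [ 53.8 170.8] [ 13  14 121] [0.5861 0.5273 0.0433] 0.0506
mid [468.7 175.2] [ 10  18 150] [ 0.5691 -0.6606  0.0481] 0
[... 2212 characters left out ...]
97 0.0458] 0.0492
mid [351.2 340.9] [ 11  13 102] [0.5135 0.3133 0.0503] 0.0555
mid [253. 355.] [5 1 5] [0.6749 0.2506 0.0573] 0.0579
mid [242.9 361.4] [ 6  9 10] [0.6951 0.2508 0.058 ] 0.0589
mid [259.7 357.4] [6 4 7] [0.6668 0.2594 0.0568] 0.0599
mid [253.  377.1] [ 26  23 148] [0.6953 0.2824 0.0555] 0.0599
high [499.5   5.2] [ 36  17 306] [-0.6013 -0.2958  0.1439] 0.1754
high [277.   86.8] [ 15  16 179] [ 0.3079 -0.2709  0.1479] 0.1569
high [155.5 104.3] [ 16  17 206] [ 0.6058 -0.3547  0.1481] 0.1575
high [220.4 116.4] [ 16  17 210] [ 0.4875 -0.2378  0.1483] 0.1568
high [162. 175.] [ 19  20 286] [ 0.6754 -0.1314  0.1478] 0.1578
high [240.2 213.9] [  9  15 126] [0.5841 0.0429 0.1551] 0.159
```

View pics/c1.png

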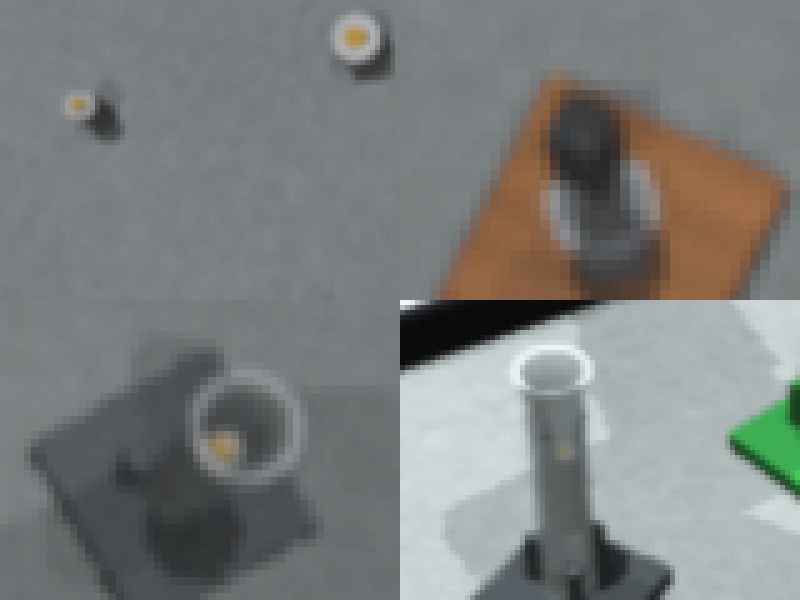

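```bash
python3 - <<'E'
from h import *
T=load("top");S=load("scene")
def up(d,x,y,w,h,W,H): return cv2.resize(d["pixels"][y:y+h,x:x+w,::-1],(W,H),interpolation=cv2.INTER_CUBIC)
cv2.imwrite("pics/c2.png",np.hstack([up(S,220,200,40,60,400,600),up(T,205,150,40,60,400,600)]))
def hsv(d): return cv2.cvtColor(d["pixels"],cv2.COLOR_RGB2HSV)
# slim cell & fat cell top: bright disc
for nm,(x,y),(a,b),z in(("slim",(128,196),(349,340),.05),("fat",(184,183),(285,281),.045)):
    pts=[]
    for d,(u,v) in((T,(x,y)),(S,(a,b))):
        I=d["pixels"].astype(float);r=10 if nm=="slim" else 14
        w=I[v-r:v+r+1,u-r:u+r+1]
        h=hsv(d)[v-r:v+r+1,u-r:u+r+1]
        orange=(h[...,1]>90)&(h[...,0]<30)&(h[...,2]>100)
        yy,xx=np.nonzero(orange);p=(xx.mean()+u-r,yy.mean()+v-r);pts.append(p)
        print(nm,np.round(p,2),orange.sum(),onz(d,*p,z).round(4))
    print(two(T,pts[0],S,pts[1]))
# stand & tube foot & mouth
def blob(d,m,near):
    c,_=cv2.findContours(m.astype(np.uint8),cv2.RETR_EXTERNAL,cv2.CHAIN_APPROX_NONE)
    c=[k for k in c if cv2.pointPolygonTest(cv2.convexHull(k),near,False)>=0]
    return max(c,key=cv2.contourArea)
for d,n in((T,(225,175)),(S,(240,252))):
    h=hsv(d);m=(h[...,0]<20)&(h[...,1]>100)
    c=cv2.convexHull(blob(d,m,n));P=np.array([onz(d,*k[0],.012)[:2] for k in c])
    r=cv2.minAreaRect((P*1000).astype(np.float32));print("stand",r)
# mouth rim: gradient-bright pixels ellipse
for d,(u,v) in((T,(330,198)),(S,(220,114))):
    V=d["pixels"].mean(2);r=11;w=V[v-r:v+r+1,u-r:u+r+1];
    print(n,w.round().astype(int)[::2,::2].tolist() if 0 else "")
    w2=cv2.resize(w.astype(np.float32),None,fx=4,fy=4,interpolation=cv2.INTER_CUBIC)
    t=cv2.morphologyEx(w2,cv2.MORPH_TOPHAT,np.ones((17,17)))
    m=(t>25)
    k,l,st,c=cv2.connectedComponentsWithStats(m.astype(np.uint8));i=1+st[1:,4].argmax()
    yy,xx=np.nonzero(l==i);e=cv2.fitEllipse(np.c_[xx,yy].astype(np.float32));bb=st[i]
    for p in(e[0],(bb[0]+bb[2]/2-.5,bb[1]+bb[3]/2-.5)):
        q=((p[0]+.5)/4-.5+u-r,(p[1]+.5)/4-.5+v-r);print("mouth",np.round(q,2),np.array(e[1])/4,bb[2:]/4,onz(d,*q,.155).round(4))
    h=hsv(d)[v-r:v+r+4,u-r:u+r+1];o=(h[...,1]>70)&(h[...,0]<30);yy,xx=np.nonzero(o)
    if len(xx): q=(xx.mean()+u-r,yy.mean()+v-r);print("cell_a contact",len(xx),np.round(q,1),onz(d,*q,.104).round(4))
E
```

```text
slim [127.  195.5] 2 [0.5128 0.311  0.05  ]
slim [351.58 339.75] 12 [0.5115 0.3122 0.05  ]
(array([0.51219105, 0.31160749, 0.05037602]), np.float64(0.0017026301542712903))
fat [182.5 181.8] 10 [0.5528 0.1561 0.045 ]
fat [284.5 281. ] 24 [0.5517 0.1577 0.045 ]
(array([0.552195  , 0.15684155, 0.04443397]), np.float64(0.0018611692158824761))
stand ((581.8997192382812, 34.417781829833984), (77.3826675415039, 76.58659362792969), 64.81890869140625)
stand ((584.0485229492188, 39.90966033935547), (80.4205093383789, 77.45555114746094), 64.3962173461914)
(240, 252) 
mouth [327.85 198.17] [10.03731728 12.25037003] [  5.  13. 100.] [ 0.4872 -0.2361  0.155 ]
mouth [324.5 198. ] [10.03731728 12.25037003] [  5.  13. 100.] [ 0.4876 -0.2276  0.155 ]
cell_a contact 4 [326.5 200.5] [ 0.4888 -0.2419  0.104 ]
(240, 252) 
mouth [219.9  113.43] [ 9.54145813 15.00311184] [ 16.75   9.25 194.75] [ 0.488  -0.2379  0.155 ]
mouth [220.12 112.88] [ 9.54145813 15.00311184] [ 16.75   9.25 194.75] [ 0.4866 -0.2395  0.155 ]
```

View pics/c2.png

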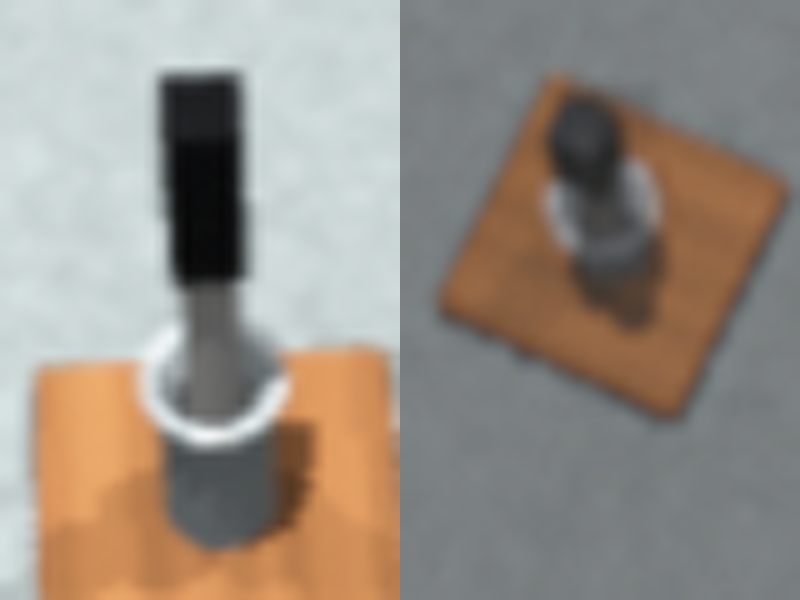

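```bash
python3 - <<'E'
from h import *
T=load("top");S=load("scene")
c=lambda d:(-d["R"].T@d["t"]).round(3)
print(c(T),c(S))
def sh(n,t,s,z):
    print(n,z,onz(T,*t,z)[:2].round(4),onz(S,*s,z)[:2].round(4),*[x.round(4) for x in two(T,t,S,s)])
sh("mouth",(329.4,197.9),(219.9,113.45),.155)
sh("ring",(224.8,170),(241,237.7),.063)
sh("handletop",(223,163),(239.7,210.1),.157)
print("foot",onz(T,226,174,.012))
# colour-based: tube outer ring in scene/top via Canny contours ellipse
for d,(u,v),r in((T,(329,198),11),(S,(220,114),11)):
    g=cv2.cvtColor(d["pixels"],cv2.COLOR_RGB2GRAY)[v-r:v+r+1,u-r:u+r+1]
    g=cv2.resize(g,None,fx=6,fy=6,interpolation=cv2.INTER_CUBIC)
    t=cv2.subtract(g,cv2.medianBlur(g,61));_,m=cv2.threshold(t,12,255,0)
    cs,_=cv2.findContours(m,cv2.RETR_EXTERNAL,2);k=max(cs,key=lambda q:cv2.boundingRect(q)[2]*cv2.boundingRect(q)[3])
    e=cv2.fitEllipse(cv2.convexHull(k));p=((e[0][0]+.5)/6-.5+u-r,(e[0][1]+.5)/6-.5+v-r)
    print("ring",np.round(p,2),np.array(e[1])/6,onz(d,*p,.155).round(4))
# tube foot, top view, dark mask
h=cv2.cvtColor(T["pixels"],cv2.COLOR_RGB2HSV);m=((h[...,2]<85)).astype(np.uint8);m[:, :300]=0;m[:,342:]=0;m[:186]=0;m[226:]=0
k=max(cv2.findContours(m,0,1)[0],key=cv2.contourArea);P=np.array([onz(T,*q[0],.012)[:2]*1000 for q in cv2.convexHull(k)],np.float32);print(cv2.minAreaRect(P))
# slim cell disc, brightness centroid
for d,(u,v),z in((T,(128,195),.05),(S,(351,339),.05)):
    w=d["pixels"].max(2).astype(float)[v-6:v+7,u-7:u+8];print(w.astype(int))
E
```

```text
[ 0.322 -0.037  1.211] [0.771 0.423 0.727]
mouth 0.155 [ 0.4879 -0.2401] [ 0.488  -0.2379] [ 0.4877 -0.2401  0.1534] 0.0011
ring 0.063 [0.5828 0.0346] [0.5832 0.0383] [0.5829 0.0354 0.0592] 0.002
handletop 0.157 [0.5801 0.0335] [0.5829 0.0379] [0.5813 0.034  0.1516] 0.0005
foot [0.58233186 0.0341418  0.012     ]
ring [329.35 198.1 ] [15.39334361 15.8167572 ] [ 0.4874 -0.24    0.155 ]
ring [220.31 111.59] [14.95275497 18.8245875 ] [ 0.4841 -0.2436  0.155 ]
((478.7381286621094, -242.051513671875), (64.77765655517578, 80.5401840209961), 27.694854736328125)
[[129 130 129 128 126 129 132 133 132 131 130 128 128 129 130]
 [129 129 129 128 128 128 130 131 130 130 129 126 122 125 130]
 [130 130 130 129 129 128 127 128 130 131 127 119 115 118 124]
 [130 132 133 130 133 133 131 131 132 130 123 115 112 113 118]
 [131 134 134 133 140 147 145 146 147 131 113 113 113 112 114]
 [132 134 133 138 148 162 163 158 158 143 101  98 109 112 113]
 [131 132 133 141 159 167 164 155 153 148  92  72  89 102 115]
 [131 131 133 144 160 164 158 146 146 142  85  54  63  82 109]
 [131 132 133 138 151 160 155 149 14
[... 399 characters left out ...]
5 224]
 [216 215 216 214 215 222 228 229 225 220 216 217 222 225 224]
 [211 212 215 221 228 234 236 235 236 233 225 220 223 224 223]
 [210 211 216 228 235 235 225 221 237 236 235 229 225 224 221]
 [210 210 212 228 236 231 228 236 238 235 236 235 228 224 221]
 [209 197 188 223 236 237 239 242 241 234 230 237 234 225 222]
 [207 179 157 216 236 236 236 242 242 237 231 238 236 225 224]
 [194 145 138 208 236 238 238 242 242 239 235 239 236 226 224]
 [161  99 101 168 227 237 237 234 234 240 239 240 235 225 222]
 [112  79  81 124 196 234 239 238 239 241 241 235 223 220 219]
 [ 88  75  78  90 126 192 234 238 240 241 235 216 205 217 219]
 [ 78  76  78  81  86 116 157 177 188 184 170 190 211 220 219]]
```

```bash
cat >> h.py <<'E'
def go(x,y,z,yaw=None):
    from station import sense
    from scipy.spatial.transform import Rotation as R
    s=sense();r=R.from_quat(s["tool_rot"]);M=r.as_matrix();a=np.arctan2(M[1,0],M[0,0])
    print("d",(M.T@(np.array([x,y,z])-s["tcp_pos"])).round(4),"turn",None if yaw is None else round(a-yaw,4),"yaw",round(a,4),"tilt",round(float(np.arccos(-M[2,2])),4))
E
python3 -c "
from h import *
go(.50,-.15,.253,1.127);go(.5125,.3118,.20,1.127);go(.5125,.3118,.055,1.127)"
```

```text
d [ 4.384e-01 -3.413e-01  3.000e-04] turn -0.8452 yaw 0.2818 tilt 0.0019
d [ 0.5788 -0.7813  0.0542] turn -0.8452 yaw 0.2818 tilt 0.0019
d [ 0.5788 -0.781   0.1992] turn -0.8452 yaw 0.2818 tilt 0.0019
```

```bash
W=".438 -.341 0 -.845 1"; V=".579 -.781 .054 -.845 1"; python3 -m pendant '.438 -.341 0 -.845 1;.438 -.341 0 -.845 1;.438 -.341 0 -.845 1;.438 -.341 0 -.845 1;.438 -.341 0 -.845 1;.438 -.341 0 -.845 1;.438 -.341 0 -.845 1;.438 -.341 0 -.845 1;.438 -.341 0 -.845 1;.438 -.341 0 -.845 1;.579 -.781 .054 -.845 1;.579 -.781 .054 -.845 1;.579 -.781 .054 -.845 1;.579 -.781 .054 -.845 1;.579 -.781 .054 -.845 1;.579 -.781 .054 -.845 1;.579 -.781 .054 -.845 1;.579 -.781 .054 -.845 1;.579 -.781 .054 -.845 1;.579 -.781 .054 -.845 1' 30
python3 -c "
from h import *
go(.5125,.3118,.2,1.127);go(.5125,.3118,.055,1.127)"
```

```text
t: 2.1
tcp_pos: [0.5114, 0.3017, 0.1999]
tool_rot: [0.845, 0.534, -0.0, 0.0]
force: [1.6, -0.6, 0.1]
finger_gap: 1.0
gripper_force: 0.0
d [ 0.0096 -0.0033 -0.0001] turn 0.0001 yaw 1.1271 tilt 0.0008
d [ 0.0097 -0.0032  0.1449] turn 0.0001 yaw 1.1271 tilt 0.0008
```

```bash
python3 -m pendant '0 0 .06 0 1;0 0 .06 0 1;0 0 .06 0 1'
python3 -c "
from h import *
go(.5125,.3118,.2,1.127);go(.5125,.3118,.055,1.127)"
```

```text
t: 2.4
tcp_pos: [0.5095, 0.2986, 0.1381]
tool_rot: [0.845, 0.534, -0.004, -0.001]
force: [-0.0, -0.6, -0.0]
finger_gap: 0.998
gripper_force: 0.0
d [ 0.0129 -0.0033 -0.062 ] turn -0.0002 yaw 1.1268 tilt 0.0075
d [ 0.0137 -0.0025  0.083 ] turn -0.0002 yaw 1.1268 tilt 0.0075
```

```bash
python3 -m pendant '.0135 -.003 .02 0 1;.0135 -.003 .02 0 1;.0135 -.003 .02 0 1'
python3 - <<'E'
from h import *
from station import eyes
go(.5125,.3118,.055,1.127)
d=eyes.snapshot("scene");cv2.imwrite("pics/g1.png",cv2.resize(d["pixels"][270:384,290:442,::-1],(800,600),interpolation=cv2.INTER_CUBIC))
E
```

```text
t: 2.7
tcp_pos: [0.5155, 0.3122, 0.1218]
tool_rot: [0.846, 0.534, 0.0, 0.0]
force: [0.2, 0.8, -0.5]
finger_gap: 1.0
gripper_force: 0.0
d [-0.0016 -0.0026  0.0668] turn -0.0013 yaw 1.1257 tilt 0.0008
```

View pics/g1.png

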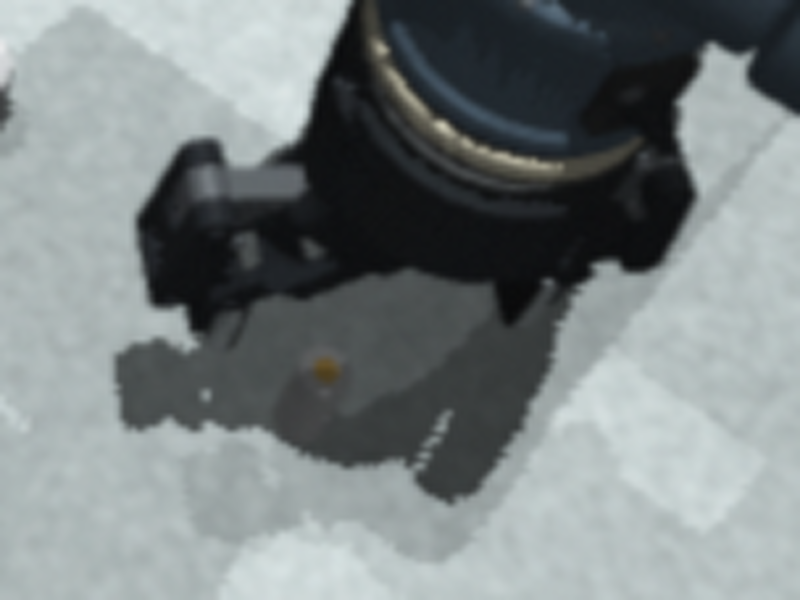

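The crop shows the slim cell at (320,390) between the open fingers and clear of both. I'll descend and grip.

```bash
python3 -m pendant '-.002 -.003 .04 0 .6;-.002 -.003 .067 0 .5;-.002 -.003 .067 0 .4;-.002 -.003 .067 0 .3;-.002 -.003 .067 0 0;-.002 -.003 .067 0 0;-.002 -.003 .067 0 0;-.002 -.003 .067 0 0;-.002 -.003 .067 0 0;-.002 -.003 .067 0 0' 40; python3 -m pendant '0 0 -.05 0 0;0 0 -.1 0 0;0 0 -.15 0 0;0 0 -.19 0 0;0 0 -.19 0 0;0 0 -.19 0 0'
python3 - <<'E'
from h import *
from station import eyes
go(.4878,-.2392,.25,1.127)
d=eyes.snapshot("scene");np.savez("g2.npz",**d);cv2.imwrite("pics/g2.png",cv2.resize(d["pixels"][210:330,290:450,::-1],(800,600),interpolation=cv2.INTER_CUBIC))
E
```

```text
t: 3.75
tcp_pos: [0.5128, 0.3131, 0.0556]
tool_rot: [0.845, 0.534, 0.002, 0.001]
force: [-0.2, -0.8, 7.7]
finger_gap: 0.187
gripper_force: 39.5
t: 4.35
tcp_pos: [0.5114, 0.3128, 0.2451]
tool_rot: [0.845, 0.534, 0.001, 0.0]
force: [-0.6, -0.2, -0.7]
finger_gap: 0.19
gripper_force: 39.2
d [-0.5087  0.2157 -0.0056] turn 0.0001 yaw 1.1271 tilt 0.0029
```

View pics/g2.png

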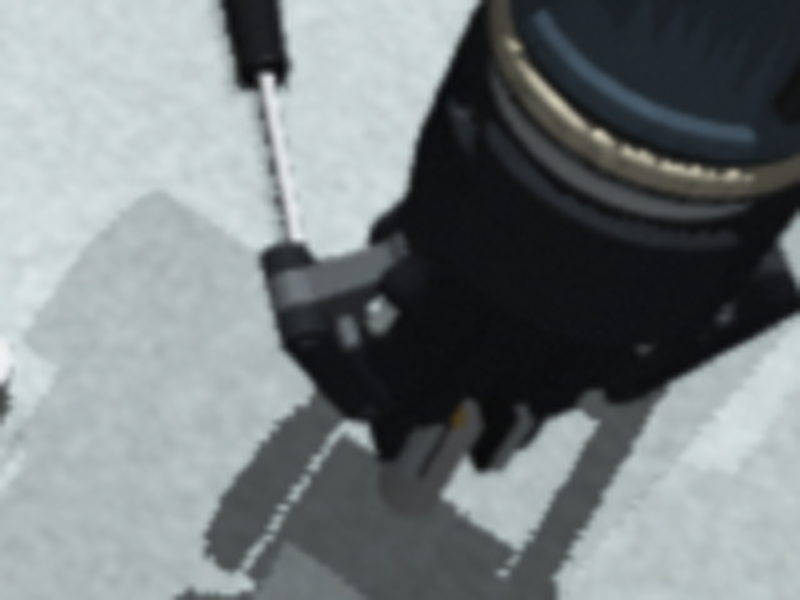

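```bash
python3 - <<'E'
from h import *
S=load("g2")
c=proj(S,[.5114,.3128,.2401]);w=lambda p:((p-[290,210])*5+2.5).round(0)
x=np.array([np.cos(1.127),np.sin(1.127),0])
for t in(-.5,-.3,0,.3,.5):
    a=np.array([0,0,1])*np.cos(t)+x*np.sin(t);T=np.array([.5114,.3128,.2451])
    print(t,w(proj(S,T-[0,0,.005]+a*0.0)),w(proj(S,T+a*.0)),"top",w(proj(S,T-[0,0,.005]+a*0)), "bot",w(proj(S,T-a*.050)))
I=S["pixels"][285:315,365:390];P=cloud(S)
m=(P[...,2]>.17)&(P[...,2]<.245)&(np.hypot(P[...,0]-.5114,P[...,1]-.3128)<.03)
for z in np.arange(.18,.245,.008):
    k=m&(abs(P[...,2]-z)<.004);print(z.round(3),k.sum(),P[k].mean(0).round(4) if k.any() else "")
E
```

```text
-0.5 [449. 417.] [454. 409.] top [449. 417.] bot [438. 557.]
-0.3 [449. 417.] [454. 409.] top [449. 417.] bot [426. 531.]
0 [449. 417.] [454. 409.] top [449. 417.] bot [410. 484.]
0.3 [449. 417.] [454. 409.] top [449. 417.] bot [398. 433.]
0.5 [449. 417.] [454. 409.] top [449. 417.] bot [393. 398.]
0.18 0 
0.188 3 [0.5177 0.3153 0.1909]
0.196 33 [0.5163 0.3159 0.1958]
0.204 33 [0.5167 0.3158 0.204 ]
0.212 17 [0.5156 0.3188 0.2123]
0.22 15 [0.515  0.3194 0.2198]
0.228 43 [0.5148 0.3203 0.228 ]
0.236 103 [0.5151 0.319  0.2367]
0.244 75 [0.5144 0.3171 0.242 ]
```

The cell hangs vertically in the fingers: the measured lower end at (410,490) matches the (410,484) expected for an upright cell. I'll carry it to the tube.

```bash
python3 -m pendant '-.509 .216 -.006 0 0;-.509 .216 -.006 0 0;-.509 .216 -.006 0 0;-.509 .216 -.006 0 0;-.509 .216 -.006 0 0;-.509 .216 -.006 0 0;-.509 .216 -.006 0 0;-.509 .216 -.006 0 0;-.509 .216 -.006 0 0;-.509 .216 -.006 0 0;-.509 .216 -.006 0 0;-.509 .216 -.006 0 0;-.509 .216 -.006 0 0;-.509 .216 -.006 0 0;-.509 .216 -.006 0 0;-.509 .216 -.006 0 0'
python3 - <<'E'
from h import *
go(.4878,-.2392,.215,1.127)
E
```

```text
t: 6.0
tcp_pos: [0.4877, -0.2381, 0.2493]
tool_rot: [0.845, 0.535, -0.0, -0.001]
force: [0.1, 0.1, -1.0]
finger_gap: 0.189
gripper_force: 39.2
d [-0.0009  0.0006  0.0343] turn 0.002 yaw 1.129 tilt 0.0011
```

```bash
python3 -m pendant '-.001 .0005 .02 0 0;-.001 .0005 .036 0 0;-.001 .0005 .036 0 0'
python3 - <<'E'
from h import *
from station import eyes
go(.4878,-.2392,.18,1.127)
a=eyes.snapshot("scene")["pixels"][80:170,170:290,::-1];b=eyes.snapshot("top")["pixels"][165:255,270:390,::-1]
cv2.imwrite("pics/g3.png",np.hstack([cv2.resize(k,(400,300),interpolation=cv2.INTER_CUBIC) for k in(a,b)]))
E
```

```text
t: 6.3
tcp_pos: [0.4867, -0.239, 0.2118]
tool_rot: [0.845, 0.535, -0.001, -0.002]
force: [-1.2, -0.3, -0.0]
finger_gap: 0.196
gripper_force: 39.2
d [0.0002 0.0013 0.0318] turn 0.0013 yaw 1.1283 tilt 0.0049
```

View pics/g3.png

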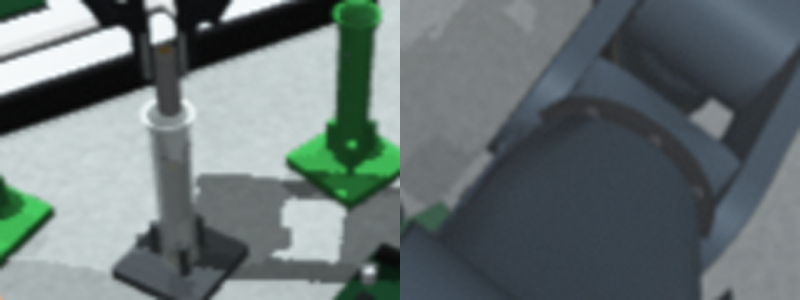

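The cell, at (170,100), stands centred over the mouth ring at (168,113). I'll lower it gently.

```bash
python3 -m pendant '0 .001 .005 0 0;0 .001 .01 0 0;0 .001 .015 0 0;0 .001 .018 0 0;0 .001 .018 0 0';python3 -m pendant '0 0 .003 0 0;0 0 .006 0 0;0 0 .009 0 0;0 0 .012 0 0;0 0 .014 0 0;0 0 .014 0 0'; python3 -c "
from h import *
go(.4878,-.2392,.179,1.127)"
```

```text
t: 6.9
tcp_pos: [0.4883, -0.2406, 0.1951]
tool_rot: [0.846, 0.534, 0.0, -0.001]
force: [-0.3, 2.5, -1.1]
finger_gap: 0.187
gripper_force: 39.1
t: 7.5
tcp_pos: [0.4883, -0.2404, 0.1809]
tool_rot: [0.846, 0.534, 0.0, -0.001]
force: [0.0, 5.3, 1.2]
finger_gap: 0.189
gripper_force: 39.3
d [ 0.0009 -0.001   0.0019] turn -0.0005 yaw 1.1265 tilt 0.0022
```

```bash
python3 -m pendant '.001 -.0005 0 0 0;.002 -.001 0.001 0 0;.002 -.001 .001 0 0'; python3 -m pendant '0 0 0 0 .35;0 0 0 0 .5;0 0 0 0 .6;0 0 0 0 .6'; python3 - <<'E'
from h import *
from station import eyes
d=eyes.snapshot("scene");go(.4878,-.2392,.179,1.127)
cv2.imwrite("pics/g4.png",cv2.resize(d["pixels"][80:170,170:290,::-1],(640,480),interpolation=cv2.INTER_CUBIC))
E
```

```text
t: 7.8
tcp_pos: [0.4887, -0.2396, 0.1803]
tool_rot: [0.845, 0.534, -0.0, 0.0]
force: [0.3, 2.0, -0.3]
finger_gap: 0.192
gripper_force: 39.2
t: 8.2
tcp_pos: [0.4888, -0.2396, 0.1807]
tool_rot: [0.845, 0.534, 0.0, 0.0]
force: [0.8, -1.3, -0.1]
finger_gap: 0.598
gripper_force: 0.0
d [-0.0002 -0.001   0.0016] turn -0.0003 yaw 1.1267 tilt 0.0007
```

View pics/g4.png

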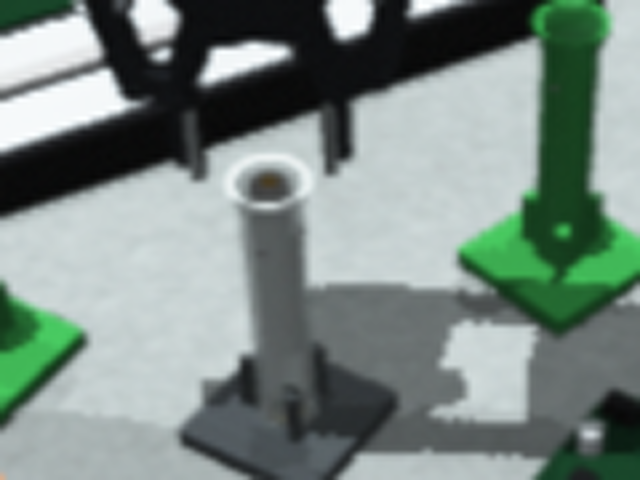

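The picture shows the slim cell's gold top at (268,183), inside the mouth ring: it dropped onto the lower cell. Next is the rod.

```bash
python3 -m pendant '0 0 -.05 0 .6;0 0 -.08 0 .6;0 0 -.08 0 .6'; python3 -c "
from h import *
go(.5825,.0358,.25,1.1275)"
```

```text
t: 8.55
tcp_pos: [0.4911, -0.241, 0.265]
tool_rot: [0.845, 0.534, 0.002, 0.005]
force: [-0.1, -0.5, 0.8]
finger_gap: 0.6
gripper_force: 0.0
d [ 0.2893 -0.0365  0.014 ] turn -0.0005 yaw 1.127 tilt 0.0106
```

```bash
python3 -m pendant '.2893 -.0365 .014 0 .7;.2893 -.0365 .014 0 .7;.2893 -.0365 .014 0 .7;.2893 -.0365 .014 0 .7;.2893 -.0365 .014 0 .7;.2893 -.0365 .014 0 .7;.2893 -.0365 .014 0 .7;.2893 -.0365 .014 0 .7;.2893 -.0365 .014 0 .7'; python3 - <<'E'
from h import *
from station import eyes
go(.5825,.0358,.14,1.1275)
a=eyes.snapshot("scene")["pixels"][165:285,160:320,::-1]
cv2.imwrite("pics/g5.png",cv2.resize(a,(640,480),interpolation=cv2.INTER_CUBIC))
E
```

```text
t: 9.45
tcp_pos: [0.5794, 0.0369, 0.246]
tool_rot: [0.846, 0.534, -0.001, -0.0]
force: [-0.7, 0.1, 0.2]
finger_gap: 0.701
gripper_force: 0.0
d [0.0005 0.0034 0.106 ] turn -0.0014 yaw 1.1261 tilt 0.0013
```

View pics/g5.png

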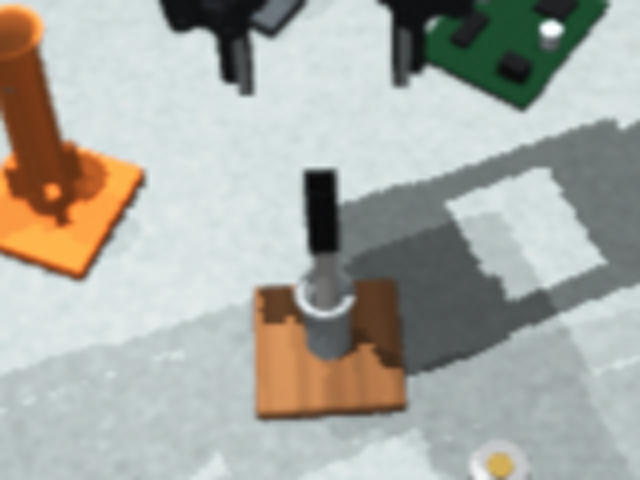

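The handle, at (320,210), lies midway between the fingers, with its flats square to them. I'll descend and grip.

```bash
python3 -m pendant '.0005 .0034 .05 0 .7;.0005 .0034 .09 0 .7;.0005 .0034 .106 0 .5;.0005 .0034 .106 0 .3;.0005 .0034 .106 0 .3;.0005 .0034 .106 0 0;.0005 .0034 .106 0 0;.0005 .0034 .106 0 0;.0005 .0034 .106 0 0;.0005 .0034 .106 0 0' 90; python3 -c "
from h import *
from station import sense
print(sense()['tcp_pos'])
go(.5825,.0358,.14,1.1275)"
```

```text
t: 10.5
tcp_pos: [0.5843, 0.0366, 0.142]
tool_rot: [0.845, 0.534, 0.001, 0.001]
force: [-0.5, -0.4, 6.4]
finger_gap: 0.172
gripper_force: 88.4
[0.58426897 0.03658326 0.14204413]
d [-0.0015 -0.0013  0.002 ] turn -0.0003 yaw 1.1272 tilt 0.0032
```

```bash
python3 -m pendant '0 0 -.03 0 0;0 0 -.07 0 0;0 0 -.11 0 0;0 0 -.15 0 0;0 0 -.185 0 0;0 0 -.185 0 0;0 0 -.185 0 0'; python3 -c "
from h import *
go(.488,-.2388,.325,1.1275)"
```

```text
t: 11.2
tcp_pos: [0.583, 0.037, 0.3261]
tool_rot: [0.845, 0.534, 0.0, 0.0]
force: [-0.2, -0.3, -1.2]
finger_gap: 0.176
gripper_force: 88.4
d [-0.2899  0.0326  0.001 ] turn -0.0004 yaw 1.1271 tilt 0.0012
```

```bash
python3 -m pendant '-.05 .0055 0 0 0;-.1 .011 0 0 0;-.15 .0165 0 0 0;-.2 .022 0 0 0;-.25 .0275 0 0 0;-.29 .0326 0 0 0;-.29 .0326 0 0 0;-.29 .0326 0 0 0;-.29 .0326 0 0 0;-.29 .0326 0.01 0 0;-.29 .0326 .02 0 0;-.29 .0326 .02 0 0'; python3 - <<'E'
from h import *
from station import eyes,sense
go(.488,-.2388,.285,1.1275);print(sense()["force"])
a=eyes.snapshot("scene")["pixels"][70:160,170:290,::-1]
cv2.imwrite("pics/g6.png",cv2.resize(a,(640,480),interpolation=cv2.INTER_CUBIC))
E
```

```text
t: 12.4
tcp_pos: [0.4873, -0.2373, 0.3033]
tool_rot: [0.845, 0.535, -0.001, -0.002]
force: [-0.1, -0.8, -0.6]
finger_gap: 0.169
gripper_force: 88.4
d [-0.0011  0.0014  0.0183] turn 0.001 yaw 1.1285 tilt 0.0048
[-0.13925501 -0.81652637 -0.55660784]
```

View pics/g6.png

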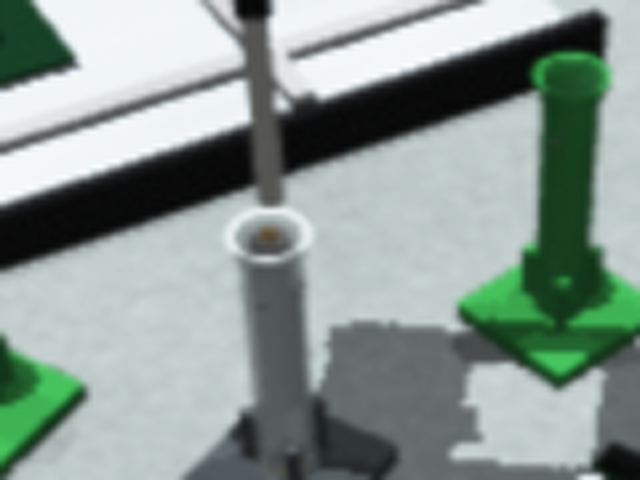

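The rod tip, at (268,200), is directly above the mouth ring at (268,235). I'll lower it slowly onto the cell.

```bash
python3 -m pendant '-.001 .001 .005 0 0;-.001 .001 .01 0 0;-.001 .001 .013 0 0;-.001 .001 .013 0 0'; python3 -m pendant '0 0 .001 0 0;0 0 .002 0 0;0 0 .003 0 0;0 0 .004 0 0;0 0 .005 0 0;0 0 .006 0 0';python3 -m pendant '0 0 .001 0 0;0 0 .002 0 0;0 0 .003 0 0;0 0 .004 0 0;0 0 .005 0 0'
```

```text
t: 12.85
tcp_pos: [0.4883, -0.2403, 0.2919]
tool_rot: [0.845, 0.534, -0.0, -0.001]
force: [0.2, -0.2, -0.7]
finger_gap: 0.174
gripper_force: 88.4
t: 13.45
tcp_pos: [0.4886, -0.2404, 0.2865]
tool_rot: [0.845, 0.534, 0.0, 0.0]
force: [0.3, -0.2, -0.3]
finger_gap: 0.176
gripper_force: 88.4
t: 13.95
tcp_pos: [0.489, -0.2407, 0.2822]
tool_rot: [0.845, 0.534, 0.0, 0.001]
force: [-0.2, -0.3, 5.5]
finger_gap: 0.175
gripper_force: 89.0
```

```bash
python3 -m pendant '0 0 .001 0 0;.0005 -.0005 .002 0 0;.001 -.001 .003 0 0;.001 -.001 .004 0 0;.001 -.001 .005 0 0;.001 -.001 .006 0 0'; python3 -m pendant '0 0 .001 0 0;0 0 .002 0 0;0 0 .003 0 0;0 0 .004 0 0;0 0 .005 0 0'; python3 -m pendant '0 0 .001 0 0;0 0 .002 0 0';
```

```text
t: 14.55
tcp_pos: [0.4883, -0.2393, 0.2755]
tool_rot: [0.845, 0.534, 0.0, 0.0]
force: [0.1, -0.7, 4.9]
finger_gap: 0.173
gripper_force: 89.2
t: 15.05
tcp_pos: [0.4881, -0.2391, 0.2704]
tool_rot: [0.845, 0.534, 0.0, 0.0]
force: [0.0, -1.3, 4.8]
finger_gap: 0.176
gripper_force: 89.2
t: 15.25
tcp_pos: [0.4881, -0.2391, 0.2684]
tool_rot: [0.845, 0.534, 0.0, 0.0]
force: [0.3, -0.7, 4.9]
finger_gap: 0.176
gripper_force: 89.2
```

```bash
python3 -m pendant '0 0 .001 0 0;0 0 .002 0 0'; python3 -m pendant '0 0 .001 0 0;0 0 .0015 0 0'
```

```text
t: 15.45
tcp_pos: [0.4881, -0.2391, 0.2664]
tool_rot: [0.845, 0.534, 0.0, 0.0]
force: [0.2, 0.4, 3.7]
finger_gap: 0.173
gripper_force: 89.2
t: 15.65
tcp_pos: [0.4881, -0.2391, 0.2649]
tool_rot: [0.845, 0.534, -0.0, -0.0]
force: [0.5, -0.3, 4.7]
finger_gap: 0.173
gripper_force: 89.2
```

```bash
echo 'from station import sense
import sys
sys.exit(sense()["force"][2]>7.5)' > ok.py
P(){ :; }; python3 -m pendant '0 0 .001 0 0;0 0 .0015 0 0' && python3 ok.py && python3 -m pendant '0 0 .001 0 0;0 0 .0015 0 0' && python3 ok.py && python3 -m pendant '0 0 .001 0 0;0 0 .0015 0 0' && python3 ok.py && python3 -m pendant '0 0 .001 0 0;0 0 .0015 0 0' && python3 ok.py && python3 -m pendant '0 0 .001 0 0;0 0 .0015 0 0' && python3 ok.py && python3 -m pendant '0 0 .001 0 0;0 0 .0015 0 0'
```

```text
t: 15.85
tcp_pos: [0.4881, -0.2391, 0.2635]
tool_rot: [0.845, 0.534, 0.0, 0.0]
force: [0.5, -0.9, 4.3]
finger_gap: 0.176
gripper_force: 89.2False
```

```bash
sed -i 's/sys.exit(\(.*\))$/sys.exit(int(\1))/' ok.py
python3 ok.py && python3 -m pendant '0 0 .001 0 0;0 0 .0015 0 0' && python3 ok.py && python3 -m pendant '0 0 .001 0 0;0 0 .0015 0 0' && python3 ok.py && python3 -m pendant '0 0 .001 0 0;0 0 .0015 0 0' && python3 ok.py && python3 -m pendant '0 0 .001 0 0;0 0 .0015 0 0' && python3 ok.py && python3 -m pendant '0 0 .001 0 0;0 0 .0015 0 0' && python3 ok.py && python3 -m pendant '0 0 .001 0 0;0 0 .0015 0 0'
```

```text
t: 16.05
tcp_pos: [0.4881, -0.2391, 0.2619]
tool_rot: [0.845, 0.534, 0.0, -0.0]
force: [1.2, -0.9, 4.1]
finger_gap: 0.176
gripper_force: 89.2
t: 16.25
tcp_pos: [0.4881, -0.2391, 0.2604]
tool_rot: [0.845, 0.534, -0.0, 0.0]
force: [0.0, -0.8, 4.7]
finger_gap: 0.167
gripper_force: 89.2
t: 16.45
tcp_pos: [0.4881, -0.2391, 0.2589]
tool_rot: [0.845, 0.534, 0.0, -0.0]
force: [1.0, -0.6, 4.1]
finger_gap: 0.176
gripper_force: 89.2
t: 16.65
tcp_pos: [0.4881, -0.2391, 0.2574]
tool_rot: [0.845, 0.534, -0.0, -0.0]
force: [-0.0, -0.9, 5.2]
finger_gap: 0.173
gripper_force: 89.2
t: 16.85
tcp_pos: [0.4881, -0.2391, 0.2559]
tool_rot: [0.845, 0.534, -0.0, 0.0]
force: [0.8, -1.6, 5.0]
finger_gap: 0.176
gripper_force: 89.2
t: 17.05
tcp_pos: [0.4881, -0.2391, 0.2544]
tool_rot: [0.845, 0.534, 0.0, -0.0]
force: [0.0, -1.1, 4.6]
finger_gap: 0.178
gripper_force: 89.2
```

```bash
python3 ok.py && python3 -m pendant '0 0 .001 0 0;0 0 .0015 0 0' && python3 ok.py && python3 -m pendant '0 0 .001 0 0;0 0 .0015 0 0' && python3 ok.py && python3 -m pendant '0 0 .001 0 0;0 0 .0015 0 0' && python3 ok.py && python3 -m pendant '0 0 .001 0 0;0 0 .0015 0 0' && python3 ok.py && python3 -m pendant '0 0 .001 0 0;0 0 .0015 0 0' && python3 ok.py && python3 -m pendant '0 0 .001 0 0;0 0 .0015 0 0'
```

```text
t: 17.25
tcp_pos: [0.4881, -0.2391, 0.2529]
tool_rot: [0.845, 0.534, 0.0, 0.0]
force: [0.9, -1.0, 4.1]
finger_gap: 0.177
gripper_force: 89.2
t: 17.45
tcp_pos: [0.4881, -0.2391, 0.2514]
tool_rot: [0.845, 0.534, -0.0, -0.0]
force: [0.4, -1.2, 4.6]
finger_gap: 0.175
gripper_force: 89.2
t: 17.65
tcp_pos: [0.4881, -0.2392, 0.2501]
tool_rot: [0.845, 0.534, 0.0, 0.0]
force: [0.3, -0.5, 7.1]
finger_gap: 0.176
gripper_force: 89.3
t: 17.85
tcp_pos: [0.4883, -0.2393, 0.2494]
tool_rot: [0.845, 0.534, 0.0, 0.0]
force: [-0.3, 0.8, 10.9]
finger_gap: 0.175
gripper_force: 90.0
```

```bash
python3 -m pendant '0 0 0.0005 0 0;0 0 .0005 0 0'
```

```text
t: 18.05
tcp_pos: [0.4883, -0.2393, 0.2492]
tool_rot: [0.845, 0.534, 0.0, 0.001]
force: [-0.9, -0.5, 11.6]
finger_gap: 0.175
gripper_force: 90.0
```

```bash
python3 -m pendant '0 0 0.0005 0 0;0 0 .001 0 0;0 0 .001 0 0'
```

```text
t: 18.35
tcp_pos: [0.4885, -0.2394, 0.2488]
tool_rot: [0.845, 0.534, 0.0, 0.001]
force: [-1.0, 0.5, 13.7]
finger_gap: 0.175
gripper_force: 90.4
```

```bash
python3 -m pendant '0 0 0.0005 0 0;0 0 .001 0 0;0 0 .001 0 0;0 0 .001 0 0' && python3 -m pendant '0 0 0 0 0;0 0 0 0 0;0 0 0 0 0'
```

```text
t: 18.75
tcp_pos: [0.4885, -0.2395, 0.2483]
tool_rot: [0.845, 0.534, 0.0, 0.001]
force: [-1.4, 0.3, 15.7]
finger_gap: 0.17
gripper_force: 90.7
t: 19.05
tcp_pos: [0.4886, -0.2394, 0.2483]
tool_rot: [0.845, 0.534, 0.0, 0.001]
force: [-1.3, -0.6, 16.1]
finger_gap: 0.171
gripper_force: 90.7
```

```bash
python3 -m pendant '0 0 .0002 0 0;0 0 .0002 0 0;0 0 .0002 0 0;0 0 .0002 0 0;0 0 .0002 0 0;0 0 .0002 0 0;0 0 .0002 0 0;0 0 .0002 0 0;0 0 .0002 0 0;0 0 .0002 0 0' && python3 -m pendant '0 0 -.005 0 0;0 0 -.01 0 0;0 0 -.02 0 0;0 0 -.04 0 0;0 0 -.07 0 0;0 0 -.08 0 0;0 0 -.08 0 0;0 0 -.08 0 0'; python3 -c "
from h import *
go(.5838,.0366,.325,1.1275)"
```

```text
t: 20.05
tcp_pos: [0.4886, -0.2395, 0.2483]
tool_rot: [0.845, 0.534, 0.0, 0.001]
force: [-2.4, 0.5, 17.3]
finger_gap: 0.174
gripper_force: 90.8
t: 20.85
tcp_pos: [0.4875, -0.2386, 0.3248]
tool_rot: [0.845, 0.534, -0.0, -0.001]
force: [-0.3, -0.3, -0.6]
finger_gap: 0.174
gripper_force: 88.6
d [ 0.2899 -0.0312 -0.    ] turn -0.0007 yaw 1.1268 tilt 0.0022
```

```bash
python3 -m pendant '.05 -.0055 0 0 0;.1 -.011 0 0 0;.15 -.0165 0 0 0;.2 -.022 0 0 0;.25 -.0275 0 0 0;.29 -.031 0 0 0;.29 -.031 0 0 0;.29 -.031 0 0 0;.29 -.031 0 0 0;.29 -.031 0.03 0 0;.29 -.031 .07 0 0;.29 -.031 .1 0 0;.29 -.031 .1 0 0;.29 -.031 .1 0 0'; python3 - <<'E'
from h import *
from station import eyes,sense
go(.5838,.0366,.144,1.1275);print(sense()["force"])
a=eyes.snapshot("scene")["pixels"][165:285,160:320,::-1]
cv2.imwrite("pics/g7.png",cv2.resize(a,(640,480),interpolation=cv2.INTER_CUBIC))
E
```

```text
t: 22.25
tcp_pos: [0.5846, 0.0348, 0.2259]
tool_rot: [0.846, 0.533, -0.0, -0.0]
force: [0.4, -0.4, -1.2]
finger_gap: 0.176
gripper_force: 88.5
d [ 0.0013 -0.0014  0.0819] turn -0.0028 yaw 1.1247 tilt 0.0009
[ 0.43948761 -0.44728628 -1.21707708]
```

View pics/g7.png

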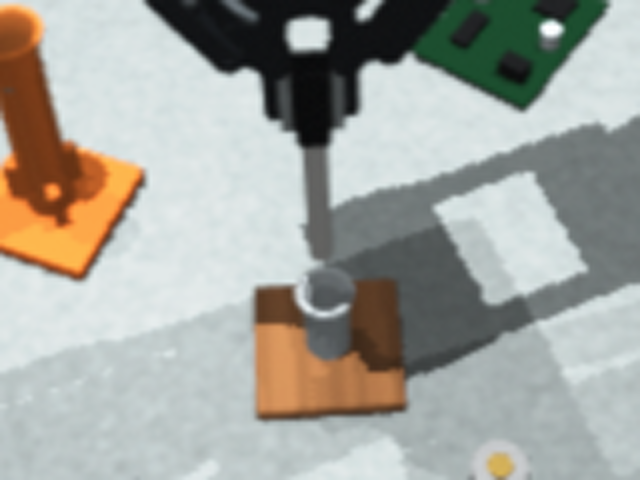

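The rod hangs straight with its tip at (318,255), just above the sleeve mouth at (325,290). I'll lower it with the small correction.

```bash
python3 -m pendant '.0013 -.0014 .0 0 0;.0013 -.0014 .015 0 0;.0013 -.0014 .025 0 0;.0013 -.0014 .035 0 0;.0013 -.0014 .045 0 0;.0013 -.0014 .045 0 0'; python3 -c "
from h import *
go(.584,.0366,.143,1.1275)"
```

```text
t: 22.9
tcp_pos: [0.583, 0.038, 0.1794]
tool_rot: [0.845, 0.534, -0.001, -0.001]
force: [-0.9, 0.6, -0.3]
finger_gap: 0.177
gripper_force: 88.5
d [-0.0008  0.0016  0.0364] turn -0.0007 yaw 1.1268 tilt 0.0031
```

```bash
python3 -m pendant '-.0006 .001 .012 0 0;-.0006 .001 .022 0 0;-.0006 .001 .03 0 0;-.0006 .001 .033 0 0;-.0006 .001 .033 0 0'; python3 -m pendant '0 0 .001 0 0;0 0 .002 0 0;0 0 .002 0 0'
```

```text
t: 23.4
tcp_pos: [0.5843, 0.0369, 0.147]
tool_rot: [0.845, 0.534, -0.001, -0.0]
force: [-0.8, -0.2, -0.6]
finger_gap: 0.173
gripper_force: 88.4
t: 23.7
tcp_pos: [0.5848, 0.0369, 0.146]
tool_rot: [0.845, 0.534, 0.0, 0.0]
force: [0.8, 1.0, -0.4]
finger_gap: 0.176
gripper_force: 88.4
```

```bash
python3 -m pendant '0 0 .001 0 0;0 0 .002 0 0;0 0 .003 0 0;0 0 .003 0 0'
```

```text
t: 24.1
tcp_pos: [0.5845, 0.0369, 0.1427]
tool_rot: [0.845, 0.534, -0.0, -0.0]
force: [0.4, 0.3, -0.7]
finger_gap: 0.18
gripper_force: 88.4
```

```bash
python3 -m pendant '0 0 .0008 0 0;0 0 .0008 0 .3;0 0 .0008 0 .4;0 0 .0008 0 .6;0 0 .0008 0 .6;0 0 .0008 0 .6;0 0 -.03 0 .6;0 0 -.07 0 .6;0 0 -.11 0 .6;0 0 -.13 0 .6;0 0 -.13 0 .6'; python3 -m pendant '-.15 0 0 0 .6;-.15 0 0 0 .6;-.15 0 0 0 .6;-.15 0 0 0 .6;-.15 0 0 0 .6' ; python3 - <<'E'
from h import *
from station import eyes
d=eyes.snapshot("scene");np.savez("e.npz",**d);cv2.imwrite("pics/e.png",cv2.resize(d["pixels"][90:285,130:390,::-1],(800,600),interpolation=cv2.INTER_CUBIC))
P=cloud(d);m=(P[...,2]>.12)&(P[...,2]<.2)&(np.hypot(P[...,0]-.583,P[...,1]-.037)<.03)
print(m.sum(),np.median(P[m],0),P[m][:,2].max())
E
```

```text
t: 25.2
tcp_pos: [0.5867, 0.0367, 0.2767]
tool_rot: [0.845, 0.534, 0.003, 0.003]
force: [0.3, 0.7, -0.4]
finger_gap: 0.598
gripper_force: 0.0
t: 25.7
tcp_pos: [0.5192, -0.0993, 0.2717]
tool_rot: [0.846, 0.533, -0.0, -0.001]
force: [0.1, -0.5, 0.6]
finger_gap: 0.6
gripper_force: 0.0
146 [0.58647236 0.04362318 0.15076732] 0.15898105917522617
```

View pics/e.png

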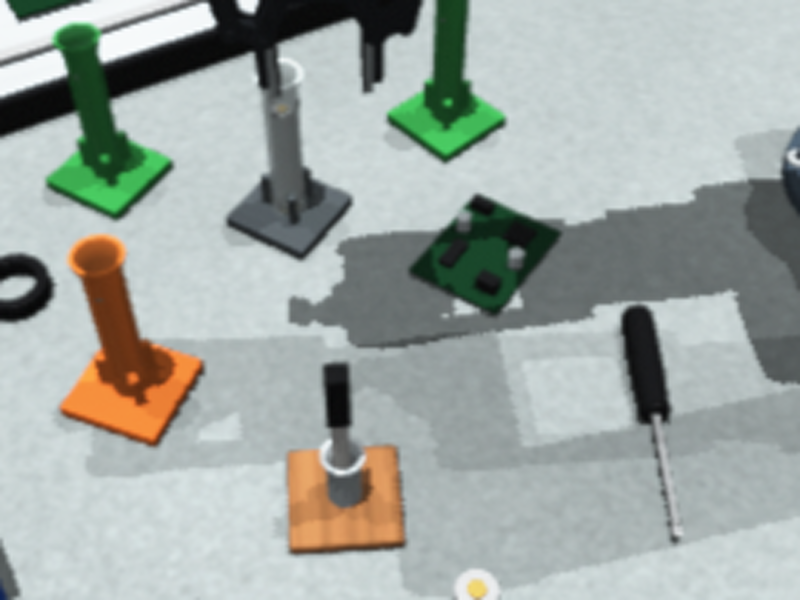

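The rod stands in its sleeve at (340,400), its top at about 159 mm, where 157 mm is expected. The cells sit down in the tube, with the upper top at (282,107), and nothing else has moved.

```bash
python3 -m pendant '0 0 0 0 .6;0 0 0 0 .6;0 0 0 0 .6;0 0 0 0 .6;0 0 0 0 .6'; python3 -c "
from station import job
print(job.sign_off())"
```

```text
t: 26.25
tcp_pos: [0.5203, -0.0981, 0.2728]
tool_rot: [0.845, 0.534, 0.0, 0.0]
force: [0.3, 0.6, -0.4]
finger_gap: 0.598
gripper_force: 0.0
the job is handed in; nothing more can be done
None
```

I handed the job in at about 26 s: both slim cells are pushed down onto the pad, pressed at about 17 N for a second (highest reading 17.3 N), and the rod is back in its stand; sign-off returned no verdict.

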